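Hang a child's-bike wheel on the van's gated J-hook

ROBOT

A 6-joint arm with a two-finger parallel gripper is mounted at the origin on the work surface. World frame = base frame: x ahead of the robot, y to its left, z up, the work surface at z = 0. Lengths are in mm, angles in rad, forces in N, time in s.
With the tool pointing down it reaches from about 400 to 925 mm from the base axis. Payload 12.5 kg.
Tool frame: the origin (TCP) lies at the centre of the arm's flange, where the gripper is bolted on; the fingertips stand 190 mm ahead of it and the grasp point (between the pads) lies 171 mm ahead of it; z points along the fingers, y is the direction in which the jaws open and shut (so a half turn about z gives the same grasp; the last joint's range is limited). The gripper opens to 95 mm and grips with 3 to 60 N. Pads are 20 mm wide; open, the fingers measure 119 mm over their backs; the gripper's body (75 mm by 180 mm) begins 59 mm behind the grasp point.
Start: joints at [-1.369, 0.491, 1.559, -0, 1.092, -0.106], TCP at [189.371, -595.62, 404.761] pointing down, gripper open.
Joint ranges: [-3.1, 3.1], [-0.84, 2.19], [0.05, 2.79], [-1.13, 4.28], [0.06, 2.93], [-2.69, 2.69]. Speed limits (rad/s): [2.22, 2.22, 2.79, 3.14, 3.14, 3.14].

INTERFACE

Orientations are given as [roll, pitch, yaw] about the fixed x, y, z axes, in that order (R = Rz(yaw) Ry(pitch) Rx(roll)).
In Python, from cell import env gives the robot as it stands.
- The arm moves only by the shell command python3 -m pendant 'ROWS'. ROWS is JSON, a list of rows, each an object of numbers: "x", "y", "z": the shift along the tool's x, y, z in units of 150 mm (1.0 is 150 mm); "rx", "ry", "rz": the turn, a rotation vector about the tool's x, y, z in units of 45 degrees (1.0 is 45 degrees); "jaw": the opening, from 0 (shut) to 1 (fully open). In form: [{"x": .., "y": .., "z": .., "rx": .., "ry": .., "rz": .., "jaw": ..}, ...]. A call has 1 to 10 rows; each row is the pose to reach, as a shift and turn from the pose commanded when the call began, along the tool's axes at that moment; what a row does not reach only later rows make up. A row lasts 1/8 s, in which the tool goes at most 62.5 mm and 10.7 degrees, less where a joint would pass 70% of its speed; a pose out of reach is approached as far as the arm can. A call with a number of a shift or a turn outside -1 to 1 is refused whole. A call with a gripper value outside its range is refused whole. The fingers move at their own pace and stop on an object; the grip force is fixed at half the most. Time passes only in rows, so rows that repeat a pose let the fingers close. It gives the time, the measured TCP pose, the force and the opening at its end, in the units of the state.
- env.state(): the state, without advancing time (a new reading comes with each control period).
- env.read_camera(name): name is "scene" or "top" or "wrist"; returns a dict with "img" (420x560x3 uint8, red, green, blue), "fx", "fy", "cx", "cy" (pixels), "rvec" (rotation vector, rad) and "tvec" (3), from world to camera coordinates, as OpenCV has them. Camera axes: x right, y down, z forward; pixel columns grow to the right and rows downward; lengths in mm; the calibration is good to about 2 mm. A picture is of the moment at which its call begins. There is no depth.
- env.job_done(): hands the job in, once; it reports no verdict.
The state is a dict: "t": time; "joints": joint angles; "qvel": joint speeds; "tau": joint torques, N m; "eef_pos": TCP position; "tcp_rot": TCP orientation; "ft_force": force on the tool from outside, world axes, zero at the start; "moment": the same for the moment, N m; "opening": opening from 0.0 (shut) to 1.0 (fully open).
Only numpy, scipy, OpenCV 4.12 (cv2) and the standard library are available. Lean on these libraries where they do the work, as an engineer would, in place of code of your own. Each camera call takes 0.05 s, during which the arm holds its last target.

TASK

Lift the bare yellow wheel by its rim out of the blue drawer tray and hang it on the red J-hook of the white perforated panel, ready for the road: rim between the prongs, pressed down past the spring gate and set gently on the bottom of the hook. Keep hold of it until it sits there (do not let it drop), do not force the hook, leave the other things where they are, and let go.

Things in the scene. Friction and masses are not known exactly. Their poses are not given: they have to be found in the camera images.
- wheel: Bare 12-inch child's-bike wheel, no tyre, yellow, 0.32 to 0.48 kg, upright in the tray's middle slot. Origin: hub centre; y: axle; z up at the start. Rim 210 mm outside, 182 mm inside (14 mm deep), 22 mm wide along the axle. Spokes 11 mm wide, 12 mm thick, run straight down and 60 degrees either side of straight up. Hub 20 mm in diameter, 50 mm long; axle 10 mm, 84 mm long.
- rim_top (a point): Point on the wheel at the middle of the rim's top (98 mm above the hub centre at the start, mid depth). The rim here, between the two upper spokes, is where the hook belongs; take hold of the rim far enough to one side to leave it free. Carried with the rim's inner side 55 to 58 mm above hook_zone, the hook passes clear between rim and hub whatever its height.
- tray: Fixed blue drawer tray, 260 x 250 x 80 mm high. Origin: centre of its underside; x along its length. Two aluminium dividers (tops 74 mm above the bench) form the 30 mm wide middle slot along x in which the wheel stands; low rubber chocks keep it from rolling. Pedal and lockring lie in the side bays.
- panel: Fixed white perforated racking panel, 360 mm long (x), 400 mm high, at the robot's right. Origin: foot of its front face; y points out of the face to the middle of the bench, z up. A strut 41 mm wide stands 18 mm proud in the middle; the red hook is clamped to it and bends if it takes more than 20 N.
- hook_zone (a point): Point fixed to the panel (same axes), 118 mm out from its face, 240 mm above the bench: the centre of the hook's saddle, on which the rim's inner side rests, if the clamp is at mid height. It was set by hand: the whole hook stands up to 11 mm higher or lower, not measured; sideways it is true. When the rim is home on the saddle the hub centre is 91 mm below the saddle.
- hook_throat (a point): Point fixed to the panel 42 mm above hook_zone: level of the prong tops (same 11 mm doubt). The hook is two 7 mm rods, 22 mm wide over all in x, running out level just under the saddle (7 mm deep). Inner and outer prongs rise from it; between them in y a 30 mm throat centred on this point, flaring to 43 mm at the top, takes the 22 mm rim. The arm passes through the wheel.
- hook_gate (a point): Point fixed to the panel (same 11 mm doubt): hinge of the spring gate, 34 mm above hook_zone, 20 mm out in y, between the outer prongs. The gate, a 19 mm steel finger, slopes down and inwards across the throat. The rim meets it about 31 mm above the saddle; its weight does not open it, a load of 7 to 16 N does, then it gives way and springs shut over the rim. Seat the rim still in hand.
- spray_can: Bystander: green spray can with a white band and red cap, 52 mm in diameter, 160 mm high, standing; origin at the centre of its foot.
- lube_bottle: Bystander: small bottle with a blue label, 44 mm in diameter, 130 mm high, standing; origin at the centre of its foot.
- grease_jar: Bystander: jar, 72 mm in diameter, 70 mm high; origin at the centre of its foot.
- spanner: Bystander: spanner 170 mm long lying on the bench.
- mallet: Bystander: mallet 250 mm long lying on the bench.
- driver: Bystander: screwdriver 190 mm long lying on the bench.
- pedal: Bystander: black pedal, 90 x 60 x 24 mm, in the tray's left (+y) bay.
- lockring: Bystander: steel lockring, 68 mm in diameter, 12 mm thick, in the tray's right (-y) bay.
Mind the look-alikes: they are no part of the job. What is shaped like the wheel but green or purple is not meant.

How it is judged (in metres and radians):
On the way, in this order (a step that is already met when the one before it is completed fails the run):
1. the wheel is lifted clear of the tray (z of wheel in the frame of tray above 0.2 m), for 0.2 s.
2. the rim bears on the hook inside its throat (contact force between wheel and panel above 2 N and z of wheel in the frame of hook_zone below -0.045 m and horizontal distance between wheel and hook_zone below 0.03 m), for 0.1 s.
At the end, for the whole second after the job is handed in: Wheel hangs still, let go, rim on the saddle below the gate: hub centre 77 to 107 mm below the hook_zone point, within 25 mm along the panel and 15 mm in or out, parallel to the panel within 0.2 rad, bearing on the hook, speeds under 0.03 m/s and 0.3 rad/s (z of wheel in the frame of hook_zone between -0.107 and -0.077 m and y of wheel in the frame of hook_zone between -0.015 and 0.015 m and x of wheel in the frame of hook_zone between -0.025 and 0.025 m and angle between the y axis of wheel and the y axis of panel, either way round below 0.2 rad and contact force between wheel and panel above 2 N and linear speed of wheel below 0.03 m/s and angular speed of wheel below 0.3 rad/s); the robot touches nothing.
It fails at once if the wheel bears on the hook or panel with more than 20 N (contact force between wheel and panel above 20 N).
It fails at once if the wheel drops inside the hook (faster than 0.2 m/s) (horizontal distance between wheel and hook_zone below 0.03 m and z of wheel in the frame of hook_zone below -0.045 m and linear speed of wheel above 0.2 m/s).
It fails at once if the robot itself pushes on the hook or panel with more than 20 N (contact force between the arm and panel above 20 N).
It fails at once if the wheel is dropped on or knocked into the tray (over 40 N) (contact force between wheel and tray above 40 N).
It fails at once if a bystander on the bench or in the tray is moved by more than 30 mm (distance of any of spray_can, lube_bottle, grease_jar, spanner, mallet, driver, pedal, lockring from where it was at the start of the episode above 0.03 m).
It also fails if it takes over 64 s, if anything falls off the work surface, if the arm or the gripper's body presses on something with over 40 N, if the wrist force passes 120 N, or if a joint passes its speed limit or range.

## Working session

There is one attempt and no reset: what is moved stays moved. The work goes in short steps, Python scripts to look and compute and a shell command to move; the robot and the scene stay as the last step left them, time stands still between calls to the robot, and variables do not carry over. Pictures are saved under pics/ and viewed, and the job is handed in when it is done.

```bash
ls; mkdir -p pics; python3 - <<'E'
from cell import env
import cv2
print(env.state())
for n in ["scene","top","wrist"]:
    c=env.read_camera(n); cv2.imwrite(f"pics/{n}0.png",c["img"][:,:,::-1])
    print(n,{k:v for k,v in c.items() if k!="img"})
E
```

```text
pics
{'t': 0.0, 'joints': array([-1.36859080e+00,  4.91553133e-01,  1.55945375e+00, -7.36669238e-07,
        1.09171104e+00, -1.05592713e-01]), 'qvel': array([ 3.11411274e-03, -2.69700726e-04, -5.06924597e-05, -1.07541756e-03,
        5.53336140e-04,  7.16594245e-04]), 'tau': array([ 2.14927146e-03, -6.12636709e+01, -2.58180535e+01,  6.93016173e-02,
        4.82661696e-02, -1.15674779e-04]), 'eef_pos': array([ 189.36923989, -595.58256178,  404.16414346]), 'tcp_rot': array([-3.14047358e+00, -1.17950153e-04,  3.07798513e-01]), 'ft_force': array([-1.17598407, -1.24956648,  1.29405118]), 'moment': array([-0.01054079,  0.04562599,  0.02436622]), 'opening': 0.9993802039334414}
scene {'fx': 492.2855452225361, 'fy': 492.2855452225361, 'cx': 280.368034500006, 'cy': 210.8879131136426, 'rvec': array([ 1.72479114,  1.91733325, -0.67886172]), 'tvec': array([ -19.42334957, -279.13438574, 1834.65207481])}
top {'fx': 396.9365867811197, 'fy': 396.9365867811197, 'cx': 274.0807187229264, 'cy': 208.3326045765903, 'rvec': array([ 2.17999712, -2.15422841,  0.10559989]), 'tvec': array([  57.50812124,  534.06319799, 1298.75994016])}
wrist {'fx': 333.64081656408274, 'fy': 333.64081656408274, 'cx': 275.82484662258906, 'cy': 204.81840557020365, 'rvec': array([-2.36626337,  1.73081758,  0.22022168]), 'tvec': array([-623.78827494,  -28.05215308,  390.83886144])}
```

View pics/scene0.png

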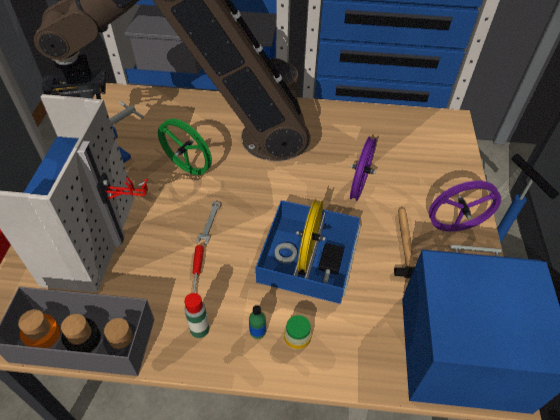

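View pics/top0.png

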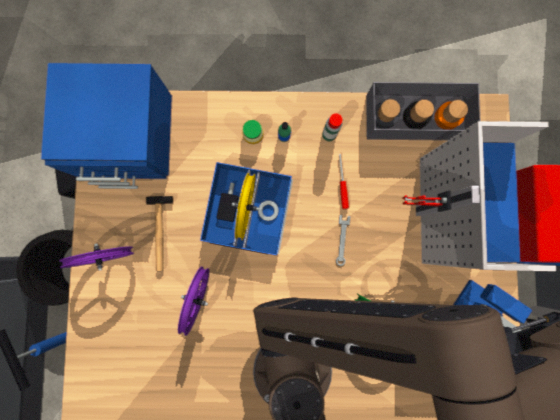

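View pics/wrist0.png

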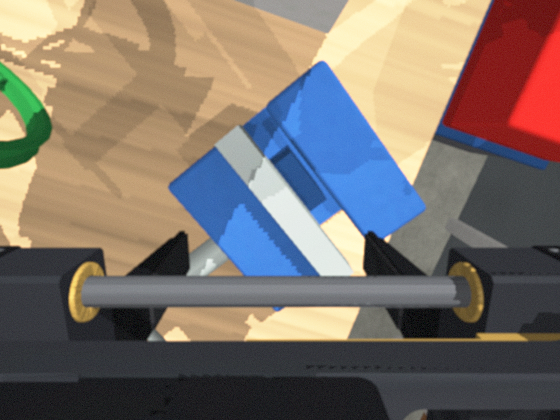

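Candidates: the yellow wheel in the blue tray, at scene (312,238) and top (246,207). The look-alikes are the green wheel at scene (185,147) and the purple ones at (365,165) and (465,205). By the description it is the yellow one. I'll check it and the hook in close crops.

```bash
cat > h.py <<'E'
import numpy as np, cv2
from cell import env
def cam(n):
    c=env.read_camera(n); c["R"]=cv2.Rodrigues(np.array(c["rvec"]))[0]; c["K"]=np.array([[c["fx"],0,c["cx"]],[0,c["fy"],c["cy"]],[0,0,1]]); c["C"]=-c["R"].T@np.array(c["tvec"]); c["bgr"]=c["img"][:,:,::-1].copy(); return c
def ray(c,p): 
    d=c["R"].T@np.linalg.inv(c["K"])@np.array([p[0],p[1],1.]); return c["C"],d/np.linalg.norm(d)
def onz(c,p,z):
    o,d=ray(c,p); return o+d*(z-o[2])/d[2]
def proj(c,P):
    return cv2.projectPoints(np.atleast_2d(np.array(P,float)),np.array(c["rvec"]),np.array(c["tvec"]),c["K"],None)[0][:,0]
def tri(c1,p1,c2,p2):
    o1,d1=ray(c1,p1);o2,d2=ray(c2,p2)
    s=np.linalg.lstsq(np.c_[d1,-d2],o2-o1,rcond=None)[0]
    a=o1+d1*s[0];b=o2+d2*s[1]; return (a+b)/2,np.linalg.norm(a-b)
def crop(c,x0,y0,x1,y1,f,name):
    im=cv2.resize(c["bgr"][y0:y1,x0:x1],None,fx=f,fy=f,interpolation=cv2.INTER_CUBIC); cv2.imwrite(f"pics/{name}.png",im)
E
python3 - <<'E'
from h import *
s=cam("scene");t=cam("top")
crop(s,245,190,375,310,6,"s_tray");crop(t,190,150,310,265,5,"t_tray")
crop(s,0,80,170,300,2.7,"s_pan");crop(t,390,110,560,280,3.5,"t_pan")
print(s["C"],t["C"])
E
```

```text
[1384.51013987  135.6540955  1228.40186681] [ 398.75078066   57.32283599 1346.48430107]
```

View pics/s_tray.png

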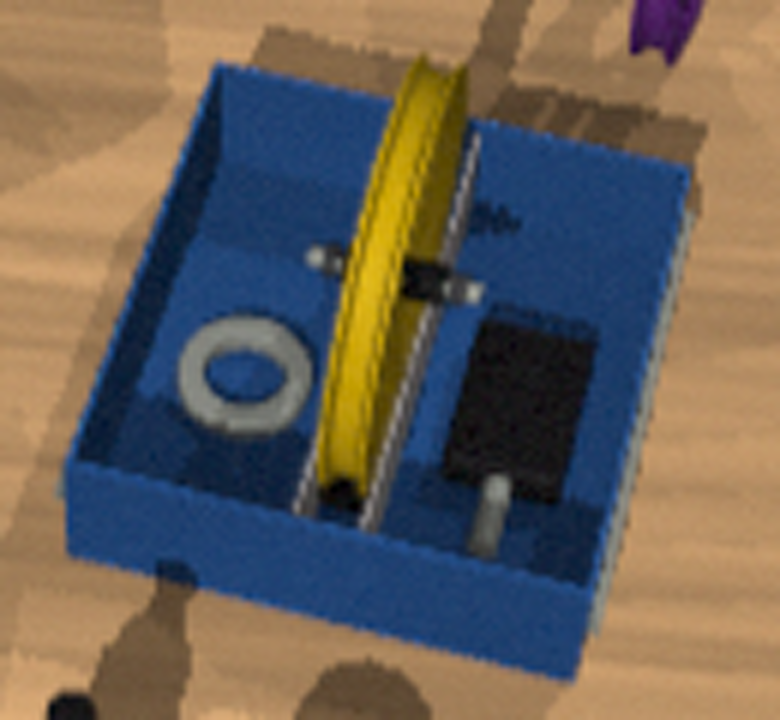

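View pics/t_tray.png

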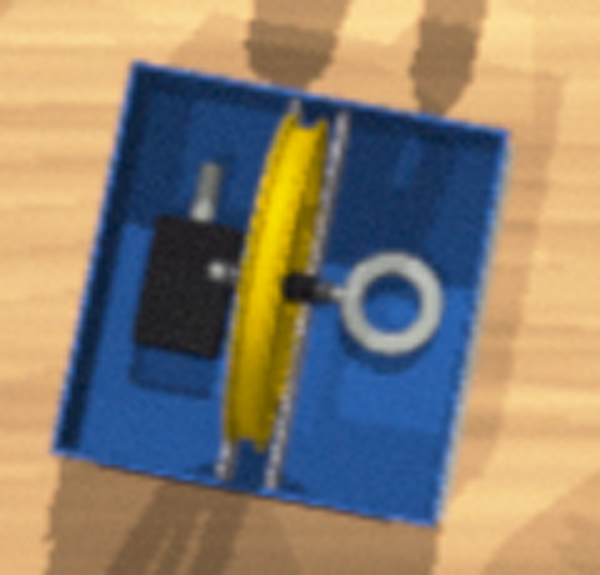

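View pics/s_pan.png

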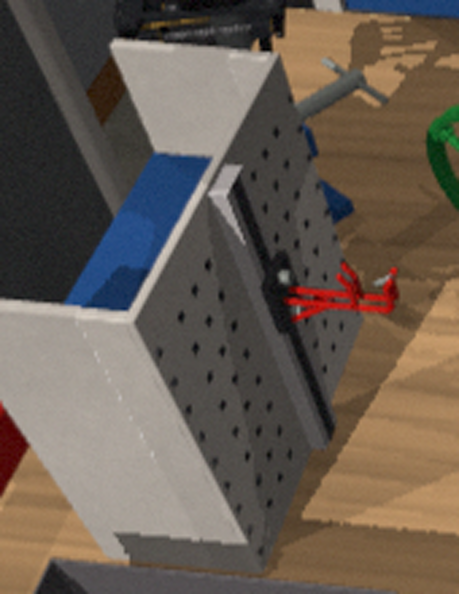

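View pics/t_pan.png

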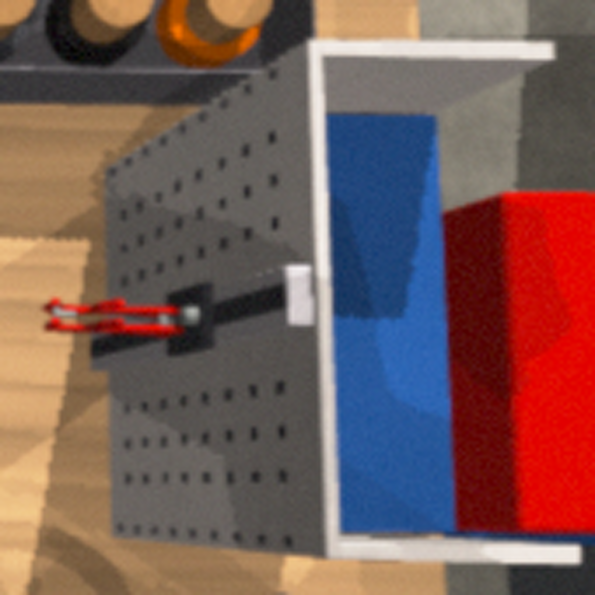

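The crops confirm it: the yellow wheel stands in the middle slot, with the lockring on one side and the pedal on the other. Next I'll get the poses of tray, wheel and panel.

```bash
python3 - <<'E'
from h import *
np.set_printoptions(precision=1,suppress=True)
s=cam("scene");t=cam("top")
sc=[(281.7,200.8),(360.3,218.3),(343.3,288.3),(256.3,267.5)]
tc=[(217,163),(291.6,176),(277.6,254.6),(201,240.6)]
print("tray"); S=np.array([onz(s,p,80) for p in sc]);T=np.array([onz(t,p,80) for p in tc]);print(S,S.mean(0));print(T,T.mean(0))
print([np.linalg.norm(T[i]-T[(i+1)%4]) for i in range(4)], [np.degrees(np.arctan2(*(T[(i+1)%4]-T[i])[[1,0]])) for i in range(4)])
print([np.degrees(np.arctan2(*(S[(i+1)%4]-S[i])[[1,0]])) for i in range(4)])
print("panel top");
for p in [(478.6,122.9),(483.7,268.6)]: print(onz(t,p,400))
for p in [(103,100.4),(49.3,199.3)]: print(onz(s,p,400))
print("foot");
for p in [(420.9,158),(422,262.9)]: print(onz(t,p,0))
print(onz(s,(99.3,291),0))
print("strut top",onz(t,(390+287/3.5,110+267/3.5),400),onz(t,(390+289/3.5,110+325/3.5),400))
# axle ends
f=lambda x,y:(245+x/6,190+y/6); g=lambda x,y:(190+x/5,150+y/5)
print("axle -y",tri(s,f(318,256),t,g(342,293)),"axle +y",tri(s,f(470,292),t,g(215,270)))
for n,c,z in (("s",s,0),("t",t,0)):
    m=cv2.inRange(cv2.cvtColor(c["bgr"],cv2.COLOR_BGR2HSV),(22,150,60),(35,255,255))
    k,l,st,ce=cv2.connectedComponentsWithStats(m); i=1+np.argmax(st[1:,4]); print(n,st[i],ce[i])
    ys,xs=np.where(l==i);print(cv2.minAreaRect(np.c_[xs,ys].astype(np.float32)))
    cv2.imwrite(f"pics/my_{n}.png",(l==i)*255)
crop(s,90,160,165,215,10,"s_hook");crop(t,395,185,475,220,9,"t_hook")
E
```

```text
tray
[[385.7  60.7  80. ]
 [428.2 303.   80. ]
 [678.  256.1  80. ]
 [637.8  14.6  80. ]] [532.4 158.6  80. ]
[[673.7 250.7  80. ]
 [633.7   8.2  80. ]
 [380.7  50.7  80. ]
 [422.  294.9  80. ]] [527.5 151.1  80. ]
[np.float64(245.7664303329759), np.float64(256.54662846597665), np.float64(247.758006376148), np.float64(255.58870811036408)] [np.float64(-99.37266368118237), np.float64(170.47713718476618), np.float64(80.40280739158881), np.float64(-9.969465082858218)]
[np.float64(80.04083129528972), np.float64(-10.628712636762396), np.float64(-99.44902427052364), np.float64(169.63941941433055)]
panel top
[ 711.2 -435.7  400. ]
[ 358.4 -433.5  400. ]
[ 364.2 -428.   400. ]
[ 718.4 -430.2  400. ]
foot
[ 716.6 -440.4    0. ]
[ 357.8 -434.9    0. ]
[ 713.8 -426.7    0. ]
strut top [ 554.2 -413.5  400. ] [ 514.1 -413.3  400. ]
axle -y (array([523.7, 116.7, 105.6]), np.float64(7.90769949599272)) axle +y (array([537.4, 193.4, 106.6]), np.float64(1.0969255634038737))
s [298 200  25  73 842] [309.5 234.3]
((309.00946044921875, 235.21697998046875), (14.148136138916016, 72.93844604492188), 15.945395469665527)
t [235 173  20  67 709] [244.3 205.5]
((243.83396911621094, 205.71885681152344), (12.961627006530762, 66.09815216064453), 10.619654655456543)[ WARN:0@9.930] global loadsave.cpp:1063 imwrite_ Unsupported depth image for selected encoder is fallbacked to CV_8U.
```

View pics/s_hook.png

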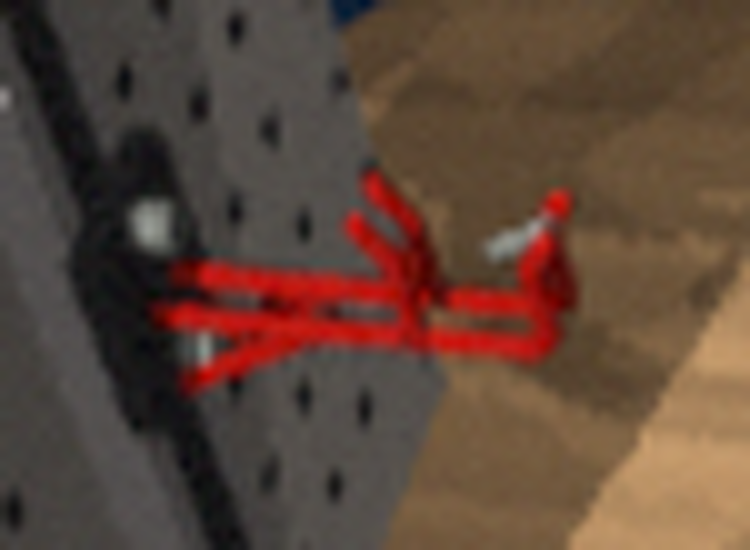

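View pics/t_hook.png

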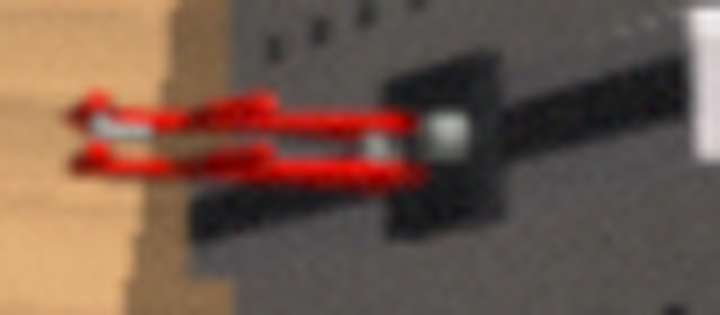

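```bash
cat >> h.py <<'E'
from scipy.spatial.transform import Rotation as Ro
def tcp():
    s=env.state(); return s["eef_pos"],Ro.from_euler("xyz",s["tcp_rot"]).as_matrix()
def plan(target,rpy):
    "shift/turn in pendant units from present pose"
    p,R=tcp(); d=R.T@(np.array(target)-p)/150; r=Ro.from_matrix(R.T@Ro.from_euler("xyz",rpy).as_matrix()).as_rotvec(degrees=True)/45
    print("xyz",np.round(d,3),"r",np.round(r,3))
E
python3 - <<'E'
from h import *
np.set_printoptions(precision=1,suppress=True)
s=cam("scene");t=cam("top");w=cam("wrist");p,R=tcp()
print("cam in tool",R.T@(w["C"]-p));print("axes in tool\n",R.T@w["R"].T)
a=lambda x,y:(90+x/10,160+y/10); b=lambda x,y:(395+x/9,185+y/9)
print("inner near",tri(s,a(355,220),t,b(265,100)));print("inner far",tri(s,a(375,180),t,b(265,155)))
print("outer far",tri(s,a(557,200),t,b(88,160)))
for z in (240,282): print(proj(s,[538,-314,z]),proj(t,[538,-314,z]))
print(proj(s,[[538,-294,282],[538,-334,282]]),proj(t,[[538,-294,282],[538,-334,282]]))
plan([520,140,600],[np.pi,0,-.17])
E
```

```text
cam in tool [69.8 -0.6 19.6]
axes in tool
 [[-0.  -1.  -0.2]
 [ 1.  -0.  -0. ]
 [ 0.  -0.2  1. ]]
inner near (array([ 544.6, -339.9,  284.2]), np.float64(4.32503384602317))
inner far (array([ 528.3, -340.1,  282.3]), np.float64(4.524678456728654))
outer far (array([ 526.9, -290.3,  278.6]), np.float64(0.7261029400302158))
[[138.5 192.1]] [[408.6 200.5]]
[[135.3 181.4]] [[413.7 198.7]]
[[142.8 182. ]
 [127.8 180.7]] [[406.3 198.6]
 [421.2 198.7]]
xyz [ 3.6 -4.  -1.3] r [ 0.  -0.   0.6]
```

```bash
python3 -m pendant '[{"z":-0.4},{"z":-0.8,"rz":0.2},{"z":-1,"rz":0.4},{"z":-1,"rz":0.607},{"z":-1,"rz":0.607},{"z":-1,"rz":0.607},{"z":-1,"rz":0.607}]'; python3 -c "
from h import *
print(tcp());plan([497,161,560],[np.pi,0,-.17])"
```

```text
(array([ 189.36826291, -595.62202498,  404.73184162]), array([[ 9.53006204e-01,  3.02950779e-01,  4.06169861e-06],
       [ 3.02950779e-01, -9.53006204e-01, -3.04171739e-05],
       [-5.34408258e-06,  3.02182502e-05, -1.00000000e+00]]))
xyz [ 3.483 -4.186 -1.035] r [ 0.    -0.     0.608]invalid input
```

```bash
python3 -m pendant '[{"x":0,"y":0,"z":-0.4,"rx":0,"ry":0,"rz":0,"jaw":1},{"x":0,"y":0,"z":-0.8,"rx":0,"ry":0,"rz":0.2,"jaw":1},{"x":0,"y":0,"z":-1,"rx":0,"ry":0,"rz":0.4,"jaw":1},{"x":0,"y":0,"z":-1,"rx":0,"ry":0,"rz":0.607,"jaw":1},{"x":0,"y":0,"z":-1,"rx":0,"ry":0,"rz":0.607,"jaw":1},{"x":0,"y":0,"z":-1,"rx":0,"ry":0,"rz":0.607,"jaw":1}]'; python3 -c "
from h import *
print(tcp());plan([497,161,560],[np.pi,0,-.17])"
```

```text
t: 1.25
eef_pos: [189.4, -595.7, 554.3]
tcp_rot: [-3.141, 0.0, -0.165]
ft_force: [-0.5, 0.4, -1.0]
opening: 1.002
(array([ 189.37540613, -595.66009023,  554.27335994]), array([[ 9.86351508e-01, -1.64653187e-01, -1.72215467e-04],
       [-1.64653008e-01, -9.86351248e-01,  7.75667174e-04],
       [-2.97581014e-04, -7.36724692e-04, -9.99999684e-01]]))
xyz [ 1.192 -5.313 -0.035] r [-0.001  0.     0.006]
```

```bash
python3 -m pendant '[{"x":0,"y":-0.4,"z":-0.2,"rx":0,"ry":0,"rz":0,"jaw":1},{"x":0,"y":-0.8,"z":-0.4,"rx":0,"ry":0,"rz":0,"jaw":1},{"x":0.4,"y":-1,"z":-0.4,"rx":0,"ry":0,"rz":0,"jaw":1},{"x":0.8,"y":-1,"z":-0.4,"rx":0,"ry":0,"rz":0,"jaw":1},{"x":1,"y":-1,"z":-0.4,"rx":0,"ry":0,"rz":0,"jaw":1}]';  python3 -m pendant '[{"x":0.1,"y":-0.4,"z":0,"rx":0,"ry":0,"rz":0,"jaw":1},{"x":0.2,"y":-0.8,"z":0,"rx":0,"ry":0,"rz":0,"jaw":1},{"x":0.2,"y":-1,"z":0,"rx":0,"ry":0,"rz":0,"jaw":1}]'; python3 -m pendant '[{"x":0,"y":-0.4,"z":0,"rx":0,"ry":0,"rz":0,"jaw":1},{"x":0,"y":-0.8,"z":0,"rx":0,"ry":0,"rz":0,"jaw":1},{"x":0,"y":-1,"z":0,"rx":0,"ry":0,"rz":0,"jaw":1},{"x":0,"y":-1,"z":0,"rx":0,"ry":0,"rz":0,"jaw":1}]';python3 -c "
from h import *
print(tcp()[0]);plan([497,161,560],[np.pi,0,-.17])"
```

```text
t: 1.88
eef_pos: [364.9, -472.4, 614.5]
tcp_rot: [-3.141, -0.0, -0.164]
ft_force: [0.1, -1.6, -0.1]
opening: 1.0
t: 2.25
eef_pos: [418.2, -327.8, 614.4]
tcp_rot: [-3.141, 0.0, -0.164]
ft_force: [0.5, -0.0, 1.0]
opening: 0.994
t: 2.75
eef_pos: [442.6, -180.7, 614.8]
tcp_rot: [3.142, -0.0, -0.164]
ft_force: [0.7, -1.5, 0.4]
opening: 1.002
[ 442.59309688 -180.72994337  614.82518588]
xyz [-0.014 -2.307  0.365] r [ 0.    -0.     0.008]
```

```bash
python3 -m pendant '[{"x":0,"y":-0.4,"z":0,"rx":0,"ry":0,"rz":0.008,"jaw":1},{"x":0,"y":-0.8,"z":0,"rx":0,"ry":0,"rz":0.008,"jaw":1},{"x":0,"y":-1,"z":0,"rx":0,"ry":0,"rz":0.008,"jaw":1}]'; python3 -m pendant '[{"x":0,"y":-0.4,"z":0,"rx":0,"ry":0,"rz":0,"jaw":1},{"x":0,"y":-0.8,"z":0.1,"rx":0,"ry":0,"rz":0,"jaw":1},{"x":0,"y":-1,"z":0.4,"rx":0,"ry":0,"rz":0,"jaw":1},{"x":0,"y":-1,"z":0.7,"rx":0,"ry":0,"rz":0,"jaw":1},{"x":0,"y":-1,"z":0.7,"rx":0,"ry":0,"rz":0,"jaw":1}]';python3 - <<'E'
from h import *
print(tcp()[0]);plan([497,161,460],[np.pi,0,-.17])
w=cam("wrist");cv2.imwrite("pics/w1.png",w["bgr"])
E
```

```text
t: 3.12
eef_pos: [468.1, -33.3, 614.5]
tcp_rot: [3.142, 0.0, -0.173]
ft_force: [0.2, -0.5, 0.6]
opening: 1.001
t: 3.75
eef_pos: [494.4, 112.7, 507.2]
tcp_rot: [3.14, 0.006, -0.174]
ft_force: [-0.4, 0.4, 0.9]
opening: 0.997
[494.42431767 112.70917412 507.22675585]
xyz [-0.037 -0.321  0.314] r [ 0.002  0.007 -0.005]
```

View pics/w1.png

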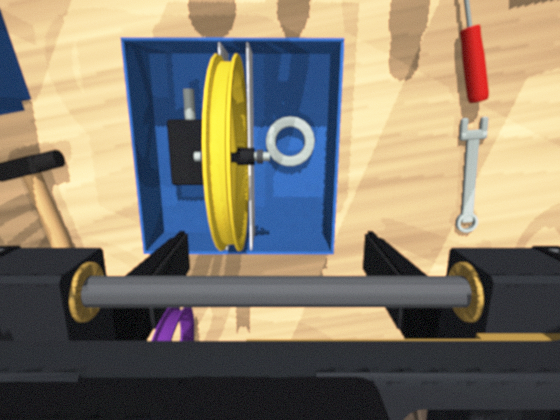

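The wheel lies along the image's vertical: axle ends at about (196,157) and (265,157), tray top corners at (123,39) and (343,39), rim spanning rows 52–250. I'll work these out.

```bash
python3 - <<'E'
from h import *
np.set_printoptions(precision=1,suppress=True)
w=cam("wrist");s=cam("scene");t=cam("top")
crop(w,110,25,360,265,3,"w1c")
print("axle ends z108",onz(w,(196,157),108),onz(w,(266,157),108))
print("tray",onz(w,(123,39),80),onz(w,(343,39),80))
p,R=tcp()
f=lambda x,y:(245+x/6,190+y/6); g=lambda x,y:(190+x/5,150+y/5)
print(tri(w,(266,157),s,f(318,256)),tri(w,(196,157),s,f(470,292)))
# where grip line (tool y axis) at rim top
print(tri(w,(266,157),t,g(342,293)),tri(w,(196,157),t,g(215,270)))
E
```

```text
axle ends z108 [537.  197.9 108. ] [523.1 119.3 108. ]
tray [678.1 254.9  80. ] [635.   11.4  80. ]
(array([522.7, 120. , 104.7]), np.float64(1.135117155010538)) (array([537.6, 195.8, 108.3]), np.float64(4.143773984657221))
(array([523.4, 115.8, 111.3]), np.float64(6.681969313822776)) (array([536.9, 192.6, 122.8]), np.float64(3.8816034864255267))
```

View pics/w1c.png

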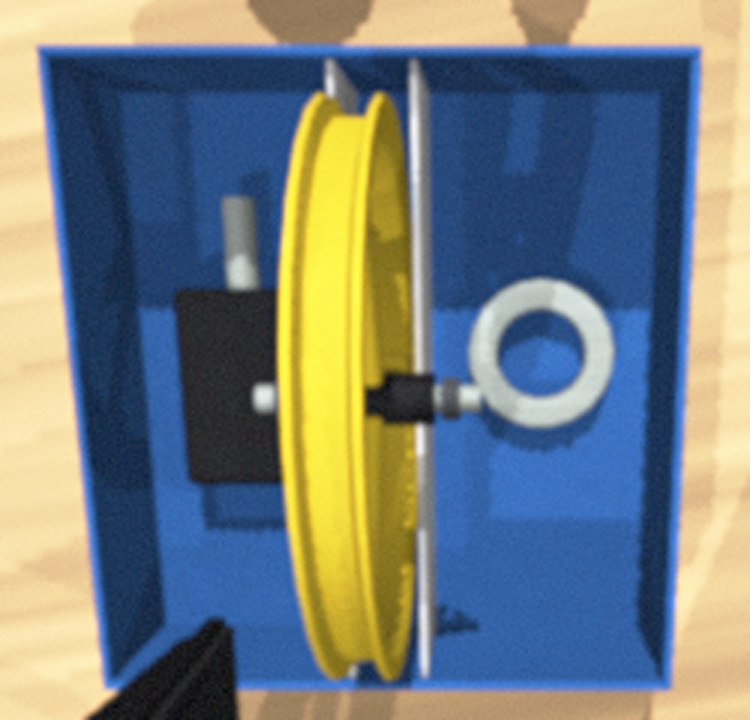

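```bash
python3 -c "
from h import *
print(tcp()[0]);plan([496.5,162.5,370],[np.pi,0,-.173])"
```

```text
[494.23869973 112.5811984  511.54479335]
xyz [-0.046 -0.33   0.944] r [-0.001 -0.003 -0.004]
```

```bash
python3 -m pendant '[{"x":-0.046,"y":-0.33,"z":0.1,"rx":0,"ry":0,"rz":0,"jaw":1},{"x":-0.046,"y":-0.33,"z":0.3,"rx":0,"ry":0,"rz":0,"jaw":1},{"x":-0.046,"y":-0.33,"z":0.4,"rx":0,"ry":0,"rz":0,"jaw":1},{"x":-0.046,"y":-0.33,"z":0.4,"rx":0,"ry":0,"rz":0,"jaw":1},{"x":-0.046,"y":-0.33,"z":0.4,"rx":0,"ry":0,"rz":0,"jaw":1}]'; python3 - <<'E'
from h import *
print(tcp()[0]);plan([496.5,162.5,370],[np.pi,0,-.173])
w=cam("wrist");cv2.imwrite("pics/w2.png",w["bgr"])
E
```

```text
t: 4.58
eef_pos: [496.0, 162.8, 450.9]
tcp_rot: [-3.141, -0.002, -0.176]
ft_force: [-1.2, -0.2, 0.4]
opening: 0.999
[495.95989778 162.78989784 450.94834855]
xyz [0.003 0.002 0.54 ] r [-0.001 -0.002 -0.004]
```

View pics/w2.png

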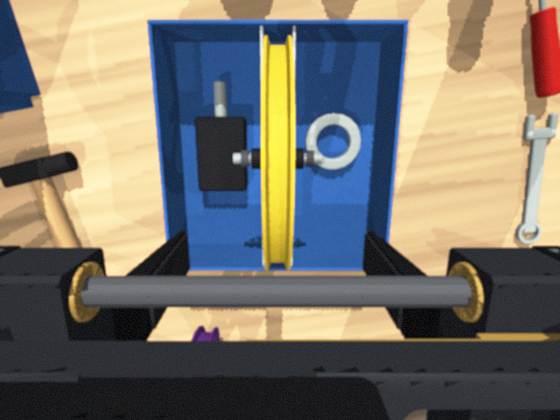

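Centred: the rim at columns 261–297 lies midway between the fingers at 188 and 365. Descending to the rim and closing.

```bash
python3 - <<'E'
from h import *
w=cam("wrist");p,R=tcp()
for z in (105,108): print(R.T@(onz(w,(277.5,158),z)-p))
print(R.T@(onz(w,(279,158),211)-p))
E
python3 -m pendant '[{"x":0,"y":0.007,"z":0.2,"rx":0,"ry":0,"rz":0,"jaw":1},{"x":0,"y":0.007,"z":0.4,"rx":0,"ry":0,"rz":0,"jaw":1},{"x":0,"y":0.007,"z":0.54,"rx":0,"ry":0,"rz":0,"jaw":1},{"x":0,"y":0.007,"z":0.54,"rx":0,"ry":0,"rz":0,"jaw":1},{"x":0,"y":0.007,"z":0.54,"rx":0,"ry":0,"rz":0,"jaw":1}]'; python3 - <<'E'
from h import *
print(tcp()[0])
w=cam("wrist");cv2.imwrite("pics/w3.png",w["bgr"])
s=cam("scene");crop(s,245,150,375,270,6,"s3")
E
```

```text
[ 32.90848549   0.9388482  345.82078342]
[ 33.24536455   0.92497713 342.8213435 ]
[ 44.81127238   1.43612222 239.84005794]
t: 5.3
eef_pos: [495.8, 162.2, 369.8]
tcp_rot: [-3.141, -0.001, -0.175]
ft_force: [1.0, -0.5, 0.3]
opening: 1.004
[495.76737717 162.15268196 369.80018247]
```

View pics/w3.png

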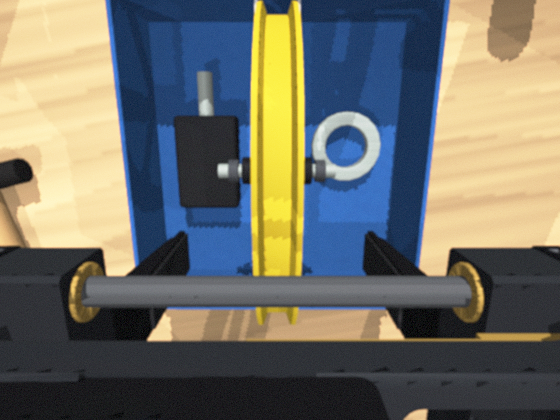

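View pics/s3.png

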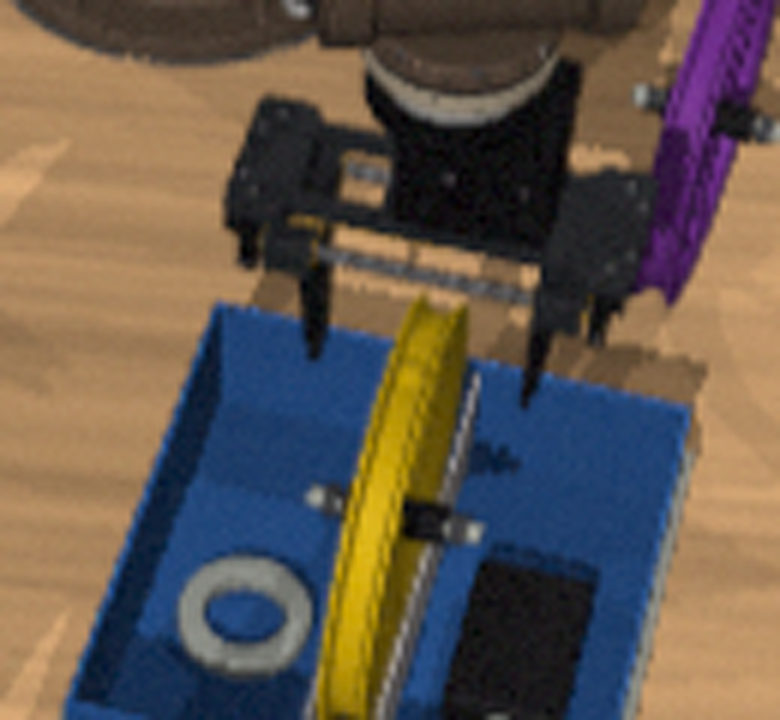

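```bash
python3 -m pendant '[{"x":0,"y":0.005,"z":0,"rx":0,"ry":0,"rz":0,"jaw":0.5},{"x":0,"y":0.005,"z":0,"rx":0,"ry":0,"rz":0,"jaw":0.35},{"x":0,"y":0.005,"z":0,"rx":0,"ry":0,"rz":0,"jaw":0.3},{"x":0,"y":0.005,"z":0,"rx":0,"ry":0,"rz":0,"jaw":0.1},{"x":0,"y":0.005,"z":0,"rx":0,"ry":0,"rz":0,"jaw":0},{"x":0,"y":0.005,"z":0,"rx":0,"ry":0,"rz":0,"jaw":0},{"x":0,"y":0.005,"z":0,"rx":0,"ry":0,"rz":0,"jaw":0},{"x":0,"y":0.005,"z":0,"rx":0,"ry":0,"rz":0,"jaw":0}]'
```

```text
t: 6.4
eef_pos: [495.4, 161.5, 368.7]
tcp_rot: [3.141, 0.0, -0.175]
ft_force: [-0.1, 0.7, -0.7]
opening: 0.231
```

```bash
python3 -m pendant '[{"x":0,"y":0,"z":-0.03,"rx":0,"ry":0,"rz":0,"jaw":0},{"x":0,"y":0,"z":-0.08,"rx":0,"ry":0,"rz":0,"jaw":0},{"x":0,"y":0,"z":-0.15,"rx":0,"ry":0,"rz":0,"jaw":0},{"x":0,"y":0,"z":-0.25,"rx":0,"ry":0,"rz":0,"jaw":0},{"x":0,"y":0,"z":-0.35,"rx":0,"ry":0,"rz":0,"jaw":0},{"x":0,"y":0,"z":-0.45,"rx":0,"ry":0,"rz":0,"jaw":0},{"x":0,"y":0,"z":-0.5,"rx":0,"ry":0,"rz":0,"jaw":0}]'; python3 - <<'E'
from h import *
print(env.state()["moment"],env.state()["ft_force"])
w=cam("wrist");cv2.imwrite("pics/w4.png",w["bgr"])
E
```

```text
t: 7.28
eef_pos: [495.3, 161.5, 445.0]
tcp_rot: [-3.141, -0.001, -0.175]
ft_force: [-0.2, -0.4, -3.7]
opening: 0.23
[0.07922538 0.08888646 0.00615078] [-0.22952516 -0.39533911 -3.74288604]
```

View pics/w4.png

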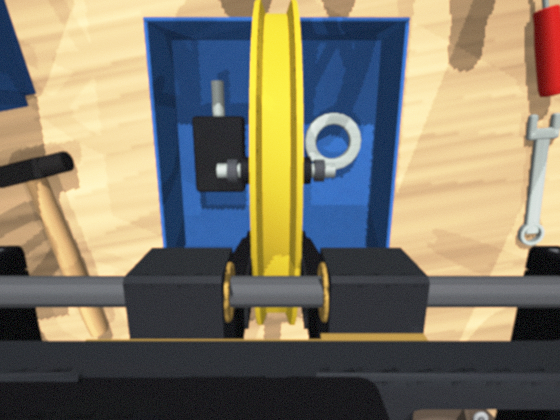

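Held firmly at opening 0.23, and the axle is still at row 170, so the wheel hasn't pivoted. Lifting on and carrying it towards the hook.

```bash
python3 -m pendant '[{"x":0,"y":0,"z":-0.15,"rx":0,"ry":0,"rz":0,"jaw":0},{"x":0,"y":0,"z":-0.35,"rx":0,"ry":0,"rz":0,"jaw":0},{"x":0,"y":0,"z":-0.5,"rx":0,"ry":0,"rz":0,"jaw":0},{"x":0,"y":0.15,"z":-0.6,"rx":0,"ry":0,"rz":0,"jaw":0},{"x":0,"y":0.35,"z":-0.6,"rx":0,"ry":0,"rz":-0.05,"jaw":0},{"x":0,"y":0.6,"z":-0.6,"rx":0,"ry":0,"rz":-0.1,"jaw":0},{"x":0,"y":0.85,"z":-0.6,"rx":0,"ry":0,"rz":-0.15,"jaw":0},{"x":0,"y":1,"z":-0.6,"rx":0,"ry":0,"rz":-0.217,"jaw":0},{"x":0,"y":1,"z":-0.6,"rx":0,"ry":0,"rz":-0.217,"jaw":0}]';python3 -c "
from h import *
print(tcp()[0]);plan([504,-200,535],[np.pi,0,-.003])"
```

```text
t: 8.45
eef_pos: [469.0, 12.7, 533.6]
tcp_rot: [3.141, 0.0, -0.007]
ft_force: [-0.4, 0.2, -4.1]
opening: 0.231
[469.00111369  12.65921878 533.55446864]
xyz [ 0.243  1.416 -0.009] r [ 0.     0.001 -0.005]
```

```bash
python3 -m pendant '[{"x":0.05,"y":0.15,"z":0,"rx":0,"ry":0,"rz":0,"jaw":0},{"x":0.12,"y":0.4,"z":0,"rx":0,"ry":0,"rz":0,"jaw":0},{"x":0.2,"y":0.65,"z":0,"rx":0,"ry":0,"rz":0,"jaw":0},{"x":0.243,"y":0.9,"z":0,"rx":0,"ry":0,"rz":0,"jaw":0},{"x":0.243,"y":1,"z":0,"rx":0,"ry":0,"rz":0,"jaw":0},{"x":0.243,"y":1,"z":0,"rx":0,"ry":0,"rz":0,"jaw":0}]';python3 -m pendant '[{"x":0,"y":0.15,"z":0.15,"rx":0,"ry":0,"rz":0,"jaw":0},{"x":0,"y":0.3,"z":0.3,"rx":0,"ry":0,"rz":0,"jaw":0},{"x":0,"y":0.38,"z":0.4,"rx":0,"ry":0,"rz":0,"jaw":0},{"x":0,"y":0.38,"z":0.44,"rx":0,"ry":0,"rz":0,"jaw":0},{"x":0,"y":0.38,"z":0.44,"rx":0,"ry":0,"rz":0,"jaw":0}]'; python3 - <<'E'
from h import *
print(tcp()[0],env.state()["tcp_rot"])
for n in ["wrist","scene","top"]:
    c=cam(n);cv2.imwrite(f"pics/{n}5.png",c["bgr"])
    if n=="scene": crop(c,70,110,240,280,4,"s5c")
    if n=="top": crop(c,340,130,480,270,4,"t5c")
E
```

```text
t: 9.2
eef_pos: [505.0, -136.4, 533.4]
tcp_rot: [-3.141, 0.001, -0.006]
ft_force: [1.0, 0.1, -3.5]
opening: 0.231
t: 9.82
eef_pos: [504.8, -192.6, 467.9]
tcp_rot: [-3.141, 0.0, -0.004]
ft_force: [-0.0, 0.1, -3.7]
opening: 0.229
[ 504.7751173  -192.6403336   467.88189839] [-3.14133637e+00  4.52141113e-05 -4.37817901e-03]
```

View pics/wrist5.png

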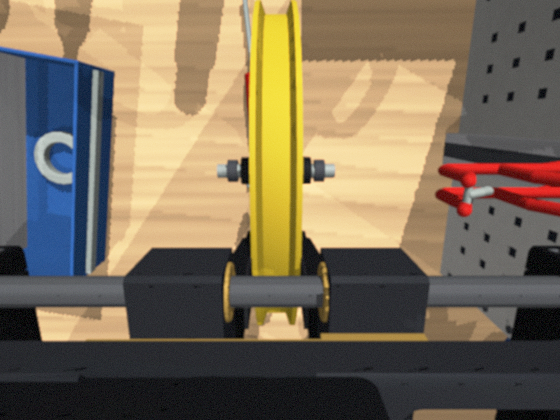

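View pics/s5c.png

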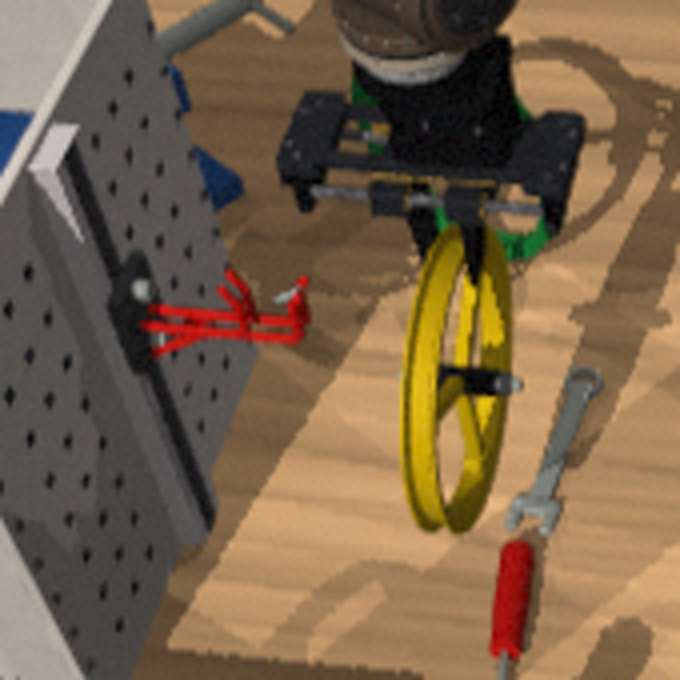

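View pics/t5c.png

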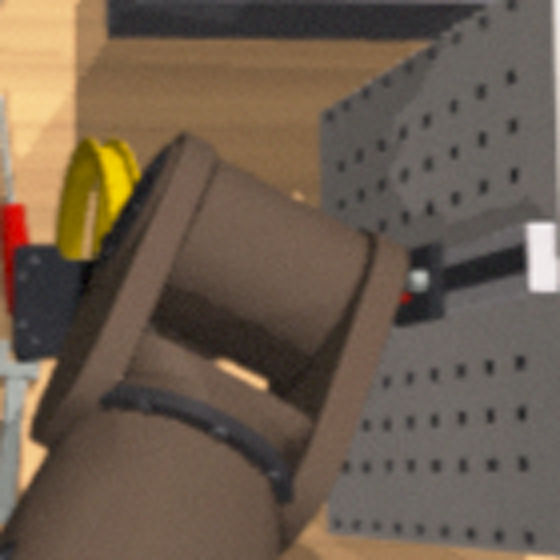

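Wrist view: the outer prong tips show at (469,178) and (464,209), the wheel's axle ends at (217,170) and (336,170). Scene: prong tip at (145.7,180.7), +y axle end at (199.3,206). I'll measure hook against wheel from these.

```bash
python3 - <<'E'
from h import *
np.set_printoptions(precision=1,suppress=True)
w=cam("wrist");s=cam("scene");p,R=tcp()
crop(w,420,130,560,240,5,"w5c")
for z in (275,282,289): print("tips",onz(w,(469,178),z),onz(w,(464,209),z))
print(tri(w,(464,209),s,(145.7,180.7)))
print("axle+y",tri(w,(217,170.5),s,(199.3,206)))
for z in (201,204,207,210): print(z,onz(w,(217,170.5),z),onz(w,(336,170.5),z))
# rim row extents
E
```

```text
tips [ 544.  -294.3  275. ] [ 527.1 -293.9  275. ]
tips [ 545.3 -290.2  282. ] [ 529.  -289.9  282. ]
tips [ 546.5 -286.1  289. ] [ 530.9 -285.8  289. ]
(array([ 528.4, -290.7,  278.3]), np.float64(2.401821924355867))
axle+y (array([ 539.4, -150.7,  207.1]), np.float64(2.864588412091935))
201 [ 537.6 -148.4  201. ] [ 537.3 -237.3  201. ]
204 [ 538.1 -148.9  204. ] [ 537.7 -236.8  204. ]
207 [ 538.5 -149.5  207. ] [ 538.1 -236.3  207. ]
210 [ 539. -150.  210.] [ 538.6 -235.7  210. ]
```

View pics/w5c.png

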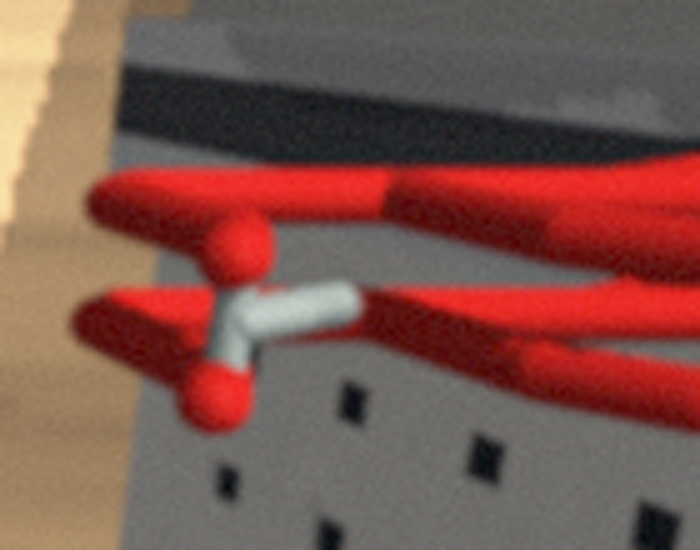

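Hook centre is at x≈537, y≈−315, with prong tops at about 284, so near mid height. The wheel is about 1 mm off in x and its rim inner side is at ≈297, so it clears. Moving in along −y by 122 mm.

```bash
python3 -m pendant '[{"x":-0.007,"y":0.1,"z":0,"rx":0,"ry":0,"rz":0,"jaw":0},{"x":-0.007,"y":0.2,"z":0,"rx":0,"ry":0,"rz":0,"jaw":0},{"x":-0.007,"y":0.3,"z":0,"rx":0,"ry":0,"rz":0,"jaw":0},{"x":-0.007,"y":0.4,"z":0,"rx":0,"ry":0,"rz":0,"jaw":0},{"x":-0.007,"y":0.45,"z":0,"rx":0,"ry":0,"rz":0,"jaw":0},{"x":-0.007,"y":0.45,"z":0,"rx":0,"ry":0,"rz":0,"jaw":0}]'; python3 - <<'E'
from h import *
print(tcp()[0],env.state()["ft_force"])
c=cam("wrist");cv2.imwrite("pics/w6.png",c["bgr"])
c=cam("scene");crop(c,90,110,210,260,5,"s6c")
E
```

```text
t: 10.82
eef_pos: [503.2, -261.5, 467.5]
tcp_rot: [-3.141, 0.0, -0.006]
ft_force: [-0.2, -0.4, -4.4]
opening: 0.237
[ 503.23630468 -261.49957142  467.54653697] [-0.17050138 -0.39652716 -4.4260769 ]
```

View pics/w6.png

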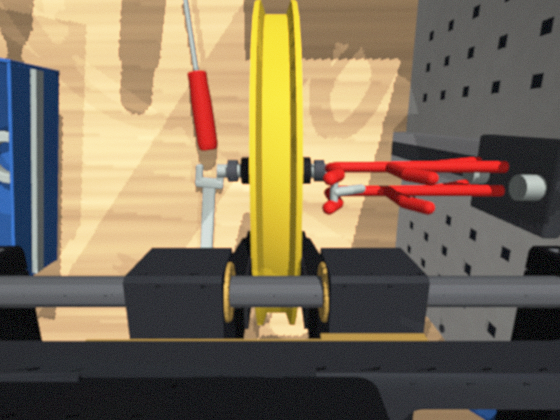

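View pics/s6c.png

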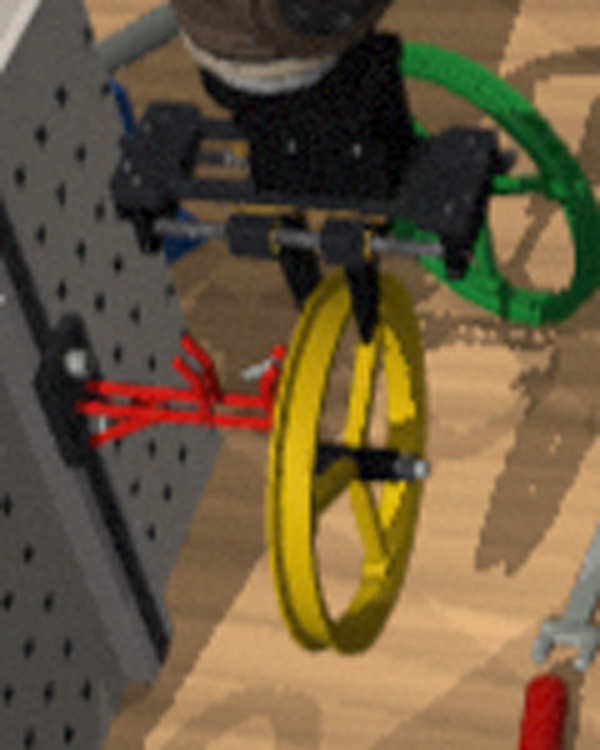

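```bash
python3 - <<'E'
from h import *
np.set_printoptions(precision=1,suppress=True)
w=cam("wrist");p,R=tcp()
crop(w,310,145,450,225,5,"w6c")
for z in (279,282): print([onz(w,q,z) for q in [(333,174),(330,208),(433,178),(429,208)]])
# rim centre col at top of rim z~305 in tool
print(p, onz(w,(276.5,150),300))
E
```

```text
[array([ 545.5, -289.4,  279. ]), array([ 527.5, -288.5,  279. ]), array([ 543.2, -340.7,  279. ]), array([ 527.3, -340.4,  279. ])]
[array([ 546. , -288.9,  282. ]), array([ 528.4, -288. ,  282. ]), array([ 543.7, -339.3,  282. ]), array([ 528.1, -339. ,  282. ])]
[ 503.3 -260.6  467.7] [ 559.7 -260.6  300. ]
```

View pics/w6c.png

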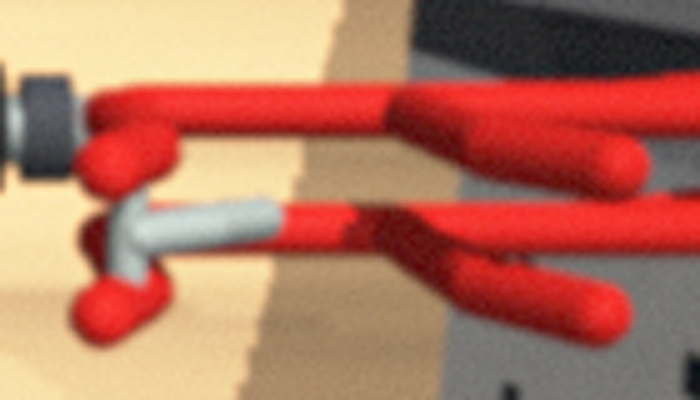

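```bash
python3 -m pendant '[{"x":0,"y":0.08,"z":0,"rx":0,"ry":0,"rz":0,"jaw":0},{"x":0,"y":0.16,"z":0,"rx":0,"ry":0,"rz":0,"jaw":0},{"x":0,"y":0.24,"z":0,"rx":0,"ry":0,"rz":0,"jaw":0},{"x":0,"y":0.32,"z":0,"rx":0,"ry":0,"rz":0,"jaw":0},{"x":0,"y":0.357,"z":0,"rx":0,"ry":0,"rz":0,"jaw":0},{"x":0,"y":0.357,"z":0,"rx":0,"ry":0,"rz":0,"jaw":0}]'; python3 - <<'E'
from h import *
print(tcp()[0],env.state()["ft_force"])
c=cam("wrist");crop(c,180,80,380,230,4,"w7")
c=cam("scene");crop(c,90,110,210,260,5,"s7c")
E
```

```text
t: 11.72
eef_pos: [503.0, -314.9, 467.6]
tcp_rot: [-3.141, 0.0, -0.005]
ft_force: [0.1, 0.3, -3.6]
opening: 0.228
[ 502.97737945 -314.86325018  467.57655255] [ 0.12594717  0.33675284 -3.55393927]
```

View pics/w7.png

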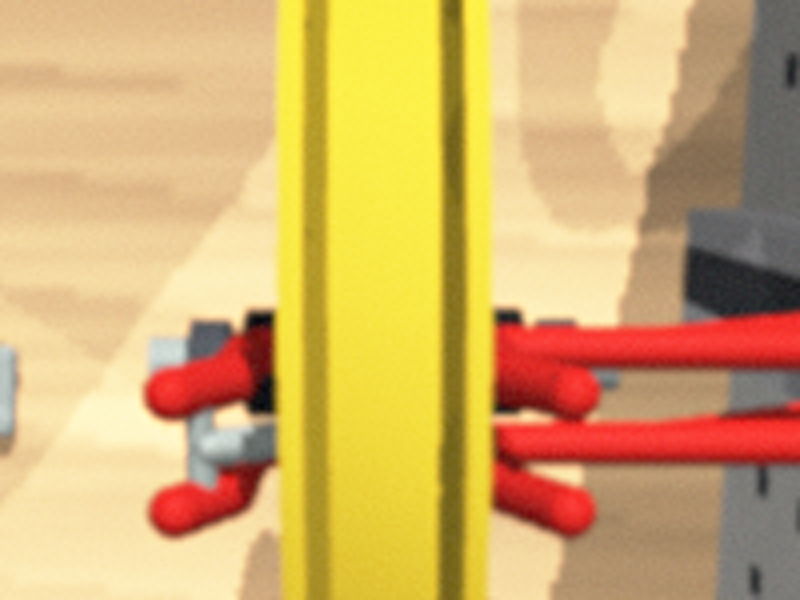

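View pics/s7c.png

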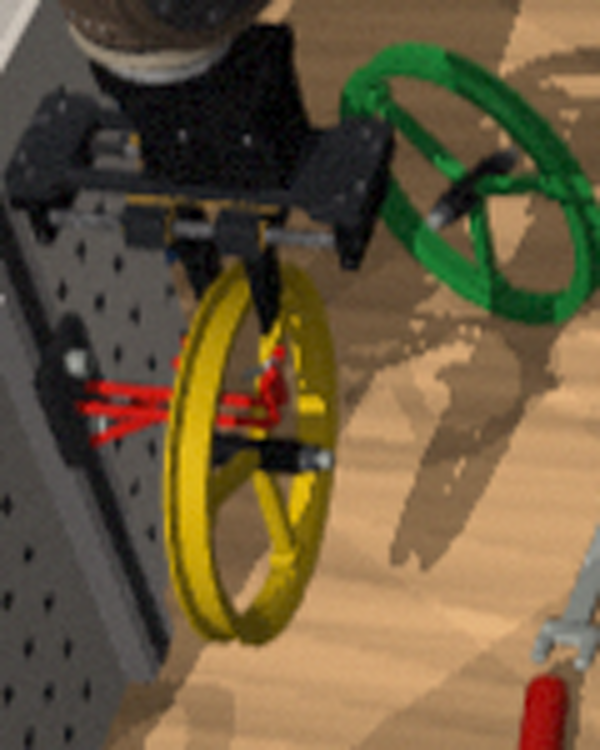

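Rim is between the prongs, which lie at crop columns 175 and 575, with the rim at 278–490. A correction of 1 mm in +y, then down slowly while watching the force.

```bash
python3 -m pendant '[{"x":0,"y":-0.006,"z":0.03,"rx":0,"ry":0,"rz":0,"jaw":0},{"x":0,"y":-0.006,"z":0.06,"rx":0,"ry":0,"rz":0,"jaw":0},{"x":0,"y":-0.006,"z":0.09,"rx":0,"ry":0,"rz":0,"jaw":0},{"x":0,"y":-0.006,"z":0.1,"rx":0,"ry":0,"rz":0,"jaw":0},{"x":0,"y":-0.006,"z":0.1,"rx":0,"ry":0,"rz":0,"jaw":0}]';python3 -m pendant '[{"x":0,"y":0,"z":0.012,"rx":0,"ry":0,"rz":0,"jaw":0},{"x":0,"y":0,"z":0.02,"rx":0,"ry":0,"rz":0,"jaw":0},{"x":0,"y":0,"z":0.02,"rx":0,"ry":0,"rz":0,"jaw":0}]'
```

```text
t: 12.45
eef_pos: [503.1, -313.6, 452.6]
tcp_rot: [-3.142, 0.0, -0.005]
ft_force: [-0.7, -0.2, -3.9]
opening: 0.227
t: 12.82
eef_pos: [503.0, -313.6, 449.7]
tcp_rot: [3.142, 0.0, -0.005]
ft_force: [0.8, 0.1, -4.2]
opening: 0.23
```

```bash
for i in 1; do python3 -m pendant '[{"x":0,"y":0,"z":0.01,"rx":0,"ry":0,"rz":0,"jaw":0},{"x":0,"y":0,"z":0.01,"rx":0,"ry":0,"rz":0,"jaw":0}]';python3 -m pendant '[{"x":0,"y":0,"z":0.01,"rx":0,"ry":0,"rz":0,"jaw":0},{"x":0,"y":0,"z":0.01,"rx":0,"ry":0,"rz":0,"jaw":0}]';python3 -m pendant '[{"x":0,"y":0,"z":0.01,"rx":0,"ry":0,"rz":0,"jaw":0},{"x":0,"y":0,"z":0.01,"rx":0,"ry":0,"rz":0,"jaw":0}]';done | grep -v open
```

```text
t: 13.08
eef_pos: [503.0, -313.6, 448.1]
tcp_rot: [-3.142, 0.0, -0.005]
ft_force: [-0.4, -0.1, -4.4]
t: 13.32
eef_pos: [503.0, -313.6, 446.6]
tcp_rot: [-3.142, 0.0, -0.005]
ft_force: [0.1, -0.1, -3.8]
t: 13.58
eef_pos: [503.1, -313.6, 445.2]
tcp_rot: [3.141, -0.0, -0.005]
ft_force: [0.7, 0.8, -3.5]
```

```bash
(python3 -m pendant '[{"x":0,"y":0,"z":0.007,"rx":0,"ry":0,"rz":0,"jaw":0},{"x":0,"y":0,"z":0.007,"rx":0,"ry":0,"rz":0,"jaw":0}]';python3 -m pendant '[{"x":0,"y":0,"z":0.007,"rx":0,"ry":0,"rz":0,"jaw":0},{"x":0,"y":0,"z":0.007,"rx":0,"ry":0,"rz":0,"jaw":0}]') | grep -v open
```

```text
t: 13.82
eef_pos: [503.1, -313.6, 444.5]
tcp_rot: [3.141, -0.001, -0.005]
ft_force: [1.0, 0.5, -0.8]
t: 14.08
eef_pos: [503.1, -313.6, 443.8]
tcp_rot: [3.141, -0.001, -0.005]
ft_force: [0.3, 0.3, 4.2]
```

```bash
(python3 -m pendant '[{"x":0,"y":0,"z":0.007,"rx":0,"ry":0,"rz":0,"jaw":0},{"x":0,"y":0,"z":0.007,"rx":0,"ry":0,"rz":0,"jaw":0}]';python3 -m pendant '[{"x":0,"y":0,"z":0.007,"rx":0,"ry":0,"rz":0,"jaw":0},{"x":0,"y":0,"z":0.007,"rx":0,"ry":0,"rz":0,"jaw":0}]') | grep -v open
```

```text
t: 14.32
eef_pos: [503.1, -313.7, 442.6]
tcp_rot: [3.14, -0.001, -0.005]
ft_force: [0.9, -1.9, 4.4]
t: 14.58
eef_pos: [503.1, -313.7, 441.4]
tcp_rot: [3.141, -0.001, -0.005]
ft_force: [0.8, -1.2, 5.1]
```

Gate contact at TCP z≈444.7, with about 8–9 N net on it, and it is yielding. I'll check that the wheel isn't pivoting in the grip.

```bash
(python3 -m pendant '[{"x":0,"y":0,"z":0.007,"rx":0,"ry":0,"rz":0,"jaw":0},{"x":0,"y":0,"z":0.007,"rx":0,"ry":0,"rz":0,"jaw":0}]';python3 -m pendant '[{"x":0,"y":0,"z":0.007,"rx":0,"ry":0,"rz":0,"jaw":0},{"x":0,"y":0,"z":0.007,"rx":0,"ry":0,"rz":0,"jaw":0}]') | grep -v open; python3 - <<'E'
from h import *
c=cam("wrist");crop(c,180,80,380,230,4,"w8")
c=cam("scene");crop(c,90,110,210,260,5,"s8c")
E
```

```text
t: 14.82
eef_pos: [503.1, -313.7, 440.1]
tcp_rot: [3.141, -0.001, -0.005]
ft_force: [0.4, -3.0, 3.7]
t: 15.08
eef_pos: [503.0, -313.7, 438.9]
tcp_rot: [3.141, -0.0, -0.005]
ft_force: [1.1, -4.1, 3.8]
```

View pics/w8.png

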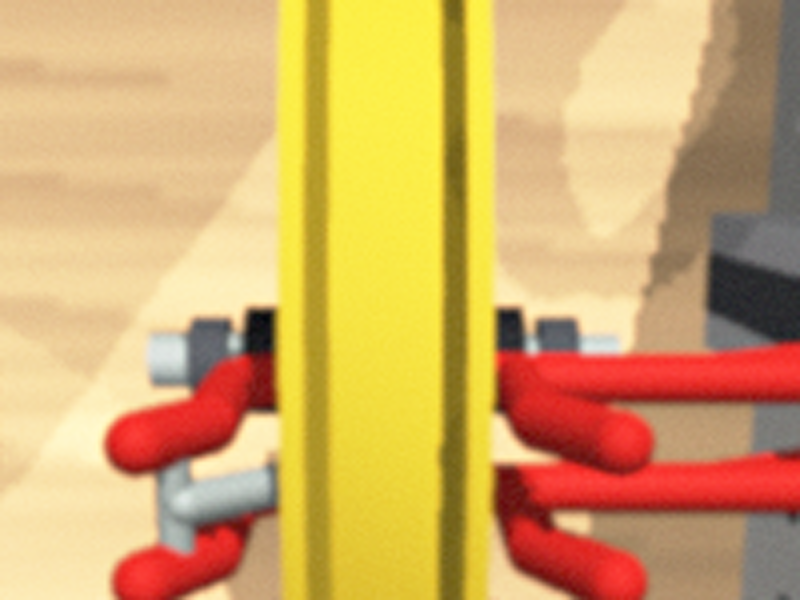

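View pics/s8c.png

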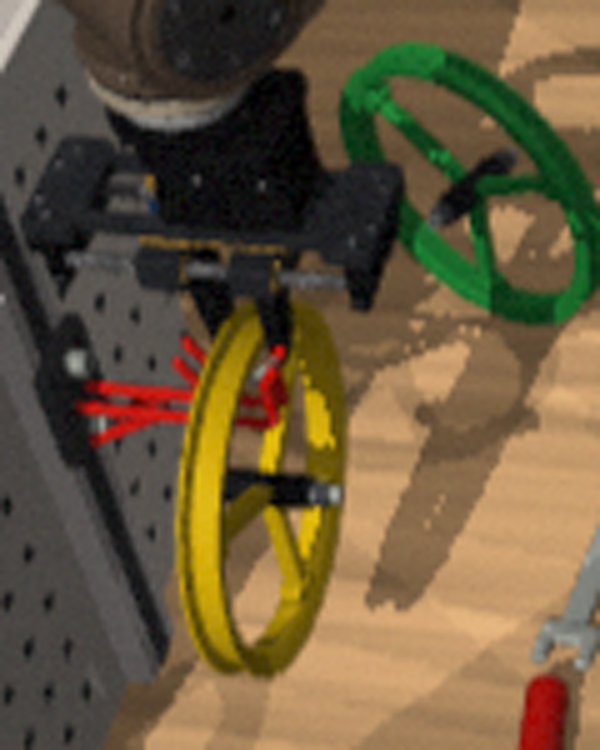

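No pivoting, since the axle is still on the same row, and the gate is opening with about 9 N. Continuing down.

```bash
(python3 -m pendant '[{"x":0,"y":-0.003,"z":0.007,"rx":0,"ry":0,"rz":0,"jaw":0},{"x":0,"y":-0.003,"z":0.014,"rx":0,"ry":0,"rz":0,"jaw":0},{"x":0,"y":-0.003,"z":0.02,"rx":0,"ry":0,"rz":0,"jaw":0}]';python3 -m pendant '[{"x":0,"y":0,"z":0.007,"rx":0,"ry":0,"rz":0,"jaw":0},{"x":0,"y":0,"z":0.014,"rx":0,"ry":0,"rz":0,"jaw":0},{"x":0,"y":0,"z":0.02,"rx":0,"ry":0,"rz":0,"jaw":0}]';python3 -m pendant '[{"x":0,"y":0,"z":0.007,"rx":0,"ry":0,"rz":0,"jaw":0},{"x":0,"y":0,"z":0.014,"rx":0,"ry":0,"rz":0,"jaw":0},{"x":0,"y":0,"z":0.02,"rx":0,"ry":0,"rz":0,"jaw":0}]') | grep -v open
```

```text
t: 15.55
eef_pos: [503.0, -313.1, 435.9]
tcp_rot: [3.142, -0.0, -0.005]
ft_force: [-0.4, -2.1, 4.2]
t: 15.92
eef_pos: [503.0, -313.4, 432.3]
tcp_rot: [3.141, 0.001, -0.005]
ft_force: [0.3, -5.6, -0.1]
t: 16.3
eef_pos: [502.9, -313.4, 429.2]
tcp_rot: [-3.141, 0.001, -0.005]
ft_force: [-0.4, -6.0, -0.2]
```

```bash
(python3 -m pendant '[{"x":0,"y":0,"z":0.007,"rx":0,"ry":0,"rz":0,"jaw":0},{"x":0,"y":0,"z":0.014,"rx":0,"ry":0,"rz":0,"jaw":0},{"x":0,"y":0,"z":0.02,"rx":0,"ry":0,"rz":0,"jaw":0}]';python3 -m pendant '[{"x":0,"y":0,"z":0.007,"rx":0,"ry":0,"rz":0,"jaw":0},{"x":0,"y":0,"z":0.014,"rx":0,"ry":0,"rz":0,"jaw":0},{"x":0,"y":0,"z":0.02,"rx":0,"ry":0,"rz":0,"jaw":0}]') | grep -v open;python3 - <<'E'
from h import *
c=cam("wrist");crop(c,180,80,380,230,4,"w9")
E
```

```text
t: 16.68
eef_pos: [502.9, -313.3, 426.2]
tcp_rot: [-3.142, 0.001, -0.005]
ft_force: [-1.4, -6.5, 0.4]
t: 17.05
eef_pos: [502.9, -313.4, 423.2]
tcp_rot: [-3.141, 0.001, -0.005]
ft_force: [0.7, -5.8, -1.4]
```

View pics/w9.png

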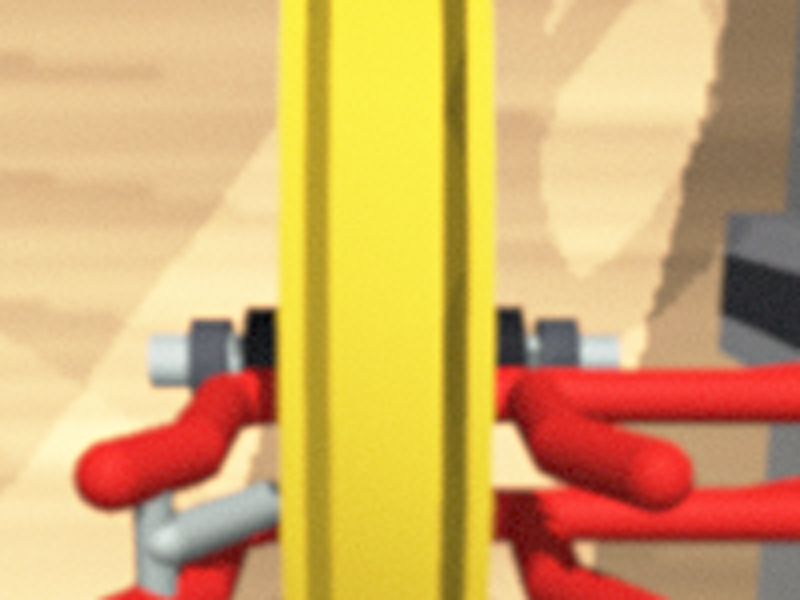

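```bash
(python3 -m pendant '[{"x":0,"y":0,"z":0.007,"rx":0,"ry":0,"rz":0,"jaw":0},{"x":0,"y":0,"z":0.014,"rx":0,"ry":0,"rz":0,"jaw":0},{"x":0,"y":0,"z":0.02,"rx":0,"ry":0,"rz":0,"jaw":0}]';python3 -m pendant '[{"x":0,"y":0,"z":0.005,"rx":0,"ry":0,"rz":0,"jaw":0},{"x":0,"y":0,"z":0.01,"rx":0,"ry":0,"rz":0,"jaw":0},{"x":0,"y":0,"z":0.01,"rx":0,"ry":0,"rz":0,"jaw":0}]') | grep -v open
```

```text
t: 17.48
eef_pos: [502.9, -313.3, 420.2]
tcp_rot: [-3.141, 0.001, -0.005]
ft_force: [-1.1, -6.0, 0.3]
t: 17.85
eef_pos: [503.0, -312.8, 418.7]
tcp_rot: [-3.14, 0.001, -0.005]
ft_force: [0.6, -1.0, -4.1]
```

```bash
(python3 -m pendant '[{"x":0,"y":0,"z":0.005,"rx":0,"ry":0,"rz":0,"jaw":0},{"x":0,"y":0,"z":0.005,"rx":0,"ry":0,"rz":0,"jaw":0}]';python3 -m pendant '[{"x":0,"y":0,"z":0.005,"rx":0,"ry":0,"rz":0,"jaw":0},{"x":0,"y":0,"z":0.005,"rx":0,"ry":0,"rz":0,"jaw":0}]') | grep -v open
```

```text
t: 18.1
eef_pos: [503.1, -313.0, 418.6]
tcp_rot: [-3.141, 0.0, -0.005]
ft_force: [-0.0, 0.1, -3.9]
t: 18.35
eef_pos: [503.0, -313.1, 417.9]
tcp_rot: [3.142, 0.0, -0.005]
ft_force: [-0.8, -0.2, -3.4]
```

Gate has snapped shut over the rim: the load is back to just the wheel's weight. Now feeling for the saddle in small steps.

```bash
(python3 -m pendant '[{"x":0,"y":0,"z":0.006,"rx":0,"ry":0,"rz":0,"jaw":0},{"x":0,"y":0,"z":0.006,"rx":0,"ry":0,"rz":0,"jaw":0}]';python3 -m pendant '[{"x":0,"y":0,"z":0.006,"rx":0,"ry":0,"rz":0,"jaw":0},{"x":0,"y":0,"z":0.006,"rx":0,"ry":0,"rz":0,"jaw":0}]') | grep -v open
```

```text
t: 18.6
eef_pos: [503.0, -313.1, 417.0]
tcp_rot: [3.142, 0.0, -0.005]
ft_force: [-0.2, -0.3, -4.4]
t: 18.85
eef_pos: [503.0, -313.1, 416.0]
tcp_rot: [-3.142, 0.0, -0.005]
ft_force: [-0.4, 0.1, -4.4]
```

```bash
(python3 -m pendant '[{"x":0,"y":0,"z":0.006,"rx":0,"ry":0,"rz":0,"jaw":0},{"x":0,"y":0,"z":0.006,"rx":0,"ry":0,"rz":0,"jaw":0}]') | grep -v open
```

```text
t: 19.1
eef_pos: [503.0, -313.1, 415.2]
tcp_rot: [3.142, 0.0, -0.005]
ft_force: [-0.4, -0.1, -4.0]
```

```bash
(python3 -m pendant '[{"x":0,"y":0,"z":0.006,"rx":0,"ry":0,"rz":0,"jaw":0},{"x":0,"y":0,"z":0.006,"rx":0,"ry":0,"rz":0,"jaw":0}]') | grep -v open
```

```text
t: 19.35
eef_pos: [503.1, -313.1, 414.4]
tcp_rot: [3.141, -0.0, -0.005]
ft_force: [-0.1, -0.4, -3.5]
```

```bash
(python3 -m pendant '[{"x":0,"y":0,"z":0.005,"rx":0,"ry":0,"rz":0,"jaw":0},{"x":0,"y":0,"z":0.005,"rx":0,"ry":0,"rz":0,"jaw":0}]') | grep -v open
```

```text
t: 19.6
eef_pos: [503.0, -313.1, 414.1]
tcp_rot: [3.141, -0.001, -0.005]
ft_force: [-3.0, 1.2, 3.2]
```

```bash
(python3 -m pendant '[{"x":0,"y":0,"z":0.005,"rx":0,"ry":0,"rz":0,"jaw":0},{"x":0,"y":0,"z":0.005,"rx":0,"ry":0,"rz":0,"jaw":0}]') | grep -v open
```

```text
t: 19.85
eef_pos: [502.9, -313.0, 413.9]
tcp_rot: [3.141, -0.001, -0.005]
ft_force: [-4.0, 3.6, 9.0]
```

Seated: the saddle bears 7 N, then 13 N. Easing back up to about the wheel's own weight before letting go.

```bash
(python3 -m pendant '[{"x":0,"y":0,"z":-0.006,"rx":0,"ry":0,"rz":0,"jaw":0},{"x":0,"y":0,"z":-0.006,"rx":0,"ry":0,"rz":0,"jaw":0},{"x":0,"y":0,"z":-0.006,"rx":0,"ry":0,"rz":0,"jaw":0}]') | grep -v open;python3 - <<'E'
from h import *
c=cam("wrist");crop(c,110,60,440,300,2.4,"w10")
c=cam("scene");crop(c,90,110,210,260,5,"s10c")
E
```

```text
t: 20.23
eef_pos: [503.0, -313.1, 414.0]
tcp_rot: [3.141, -0.0, -0.005]
ft_force: [-3.5, 1.7, 6.5]
```

View pics/w10.png

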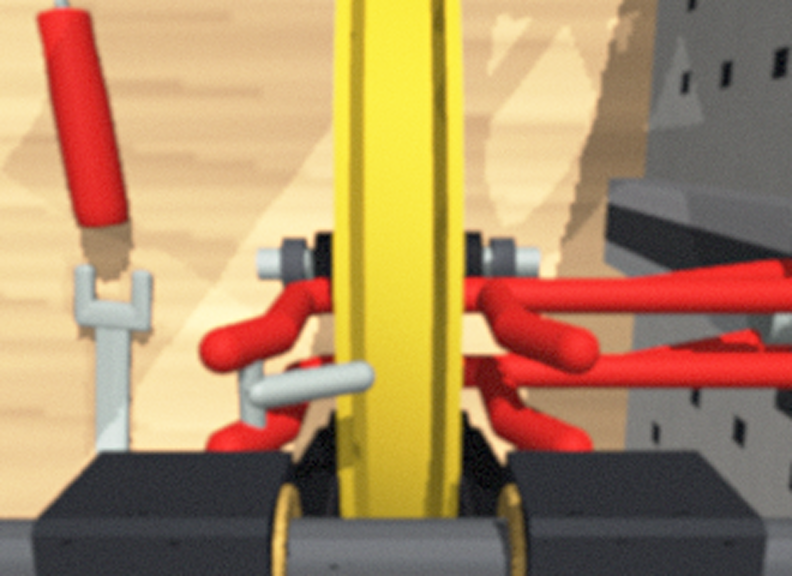

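View pics/s10c.png

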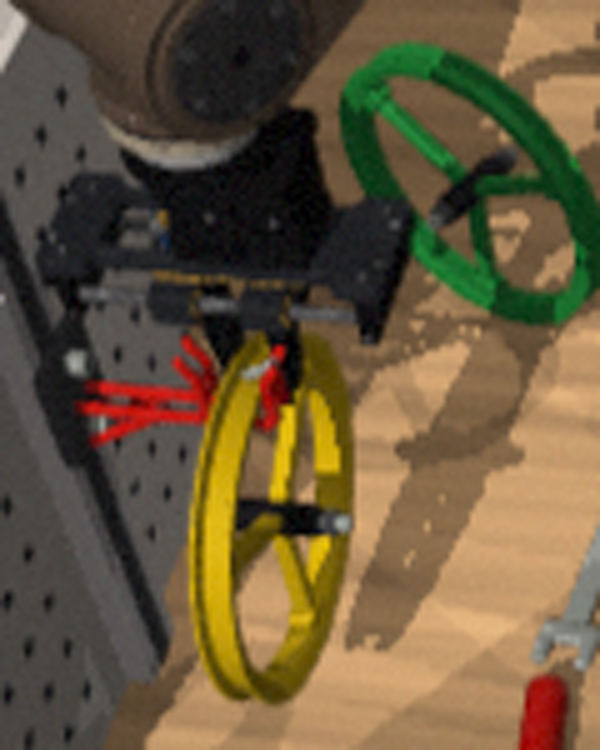

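The gate now lies over the rim, at crop (370,375) in the wrist view. Easing a little more, then opening the jaws slowly.

```bash
(python3 -m pendant '[{"x":0,"y":0,"z":-0.006,"rx":0,"ry":0,"rz":0,"jaw":0},{"x":0,"y":0,"z":-0.006,"rx":0,"ry":0,"rz":0,"jaw":0},{"x":0,"y":0,"z":-0.006,"rx":0,"ry":0,"rz":0,"jaw":0}]')
```

```text
t: 20.7
eef_pos: [503.1, -313.2, 414.3]
tcp_rot: [-3.141, 0.0, -0.005]
ft_force: [-0.3, -0.1, -2.2]
opening: 0.23
```

```bash
(python3 -m pendant '[{"x":0,"y":0,"z":0.003,"rx":0,"ry":0,"rz":0,"jaw":0},{"x":0,"y":0,"z":0.003,"rx":0,"ry":0,"rz":0,"jaw":0.22},{"x":0,"y":0,"z":0.003,"rx":0,"ry":0,"rz":0,"jaw":0.24},{"x":0,"y":0,"z":0.003,"rx":0,"ry":0,"rz":0,"jaw":0.27},{"x":0,"y":0,"z":0.003,"rx":0,"ry":0,"rz":0,"jaw":0.3},{"x":0,"y":0,"z":0.003,"rx":0,"ry":0,"rz":0,"jaw":0.4},{"x":0,"y":0,"z":0.003,"rx":0,"ry":0,"rz":0,"jaw":0.5},{"x":0,"y":0,"z":0.003,"rx":0,"ry":0,"rz":0,"jaw":0.6},{"x":0,"y":0,"z":0.003,"rx":0,"ry":0,"rz":0,"jaw":0.6}]');python3 - <<'E'
from h import *
c=cam("wrist");crop(c,110,60,440,300,2.4,"w11")
E
```

```text
t: 21.82
eef_pos: [503.1, -313.1, 414.2]
tcp_rot: [3.141, -0.0, -0.005]
ft_force: [0.3, -0.0, 0.7]
opening: 0.593
```

View pics/w11.png

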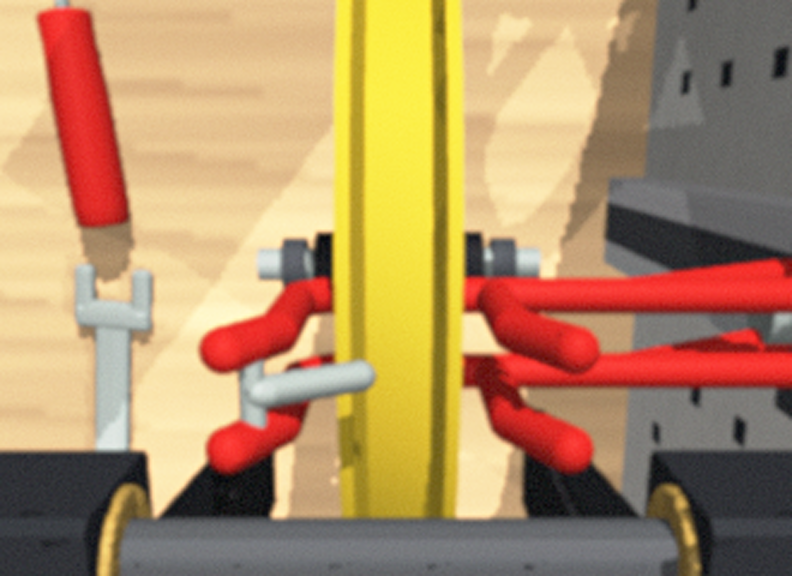

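The wheel is unmoved and the jaws are clear on both sides. Withdrawing up and slightly to −x.

```bash
python3 -m pendant '[{"x":-0.02,"y":0,"z":-0.03,"rx":0,"ry":0,"rz":0,"jaw":0.6},{"x":-0.06,"y":0,"z":-0.1,"rx":0,"ry":0,"rz":0,"jaw":0.6},{"x":-0.1,"y":0,"z":-0.25,"rx":0,"ry":0,"rz":0,"jaw":0.6},{"x":-0.1,"y":0,"z":-0.5,"rx":0,"ry":0,"rz":0,"jaw":0.6},{"x":-0.1,"y":0,"z":-0.8,"rx":0,"ry":0,"rz":0,"jaw":0.6},{"x":-0.1,"y":0,"z":-1,"rx":0,"ry":0,"rz":0,"jaw":0.6},{"x":-0.1,"y":0,"z":-1,"rx":0,"ry":0,"rz":0,"jaw":0.6},{"x":-0.1,"y":0,"z":-1,"rx":0,"ry":0,"rz":0,"jaw":0.6},{"x":-0.1,"y":0,"z":-1,"rx":0,"ry":0,"rz":0,"jaw":0.6}]';python3 - <<'E'
from h import *
np.set_printoptions(precision=1,suppress=True)
c=cam("wrist");cv2.imwrite("pics/w12.png",c["bgr"])
c=cam("scene");cv2.imwrite("pics/s12.png",c["bgr"]);crop(c,90,110,210,260,5,"s12c")
E
```

```text
t: 23.0
eef_pos: [488.0, -313.1, 563.2]
tcp_rot: [-3.141, 0.001, -0.005]
ft_force: [-0.4, -0.2, 1.0]
opening: 0.604
```

View pics/w12.png

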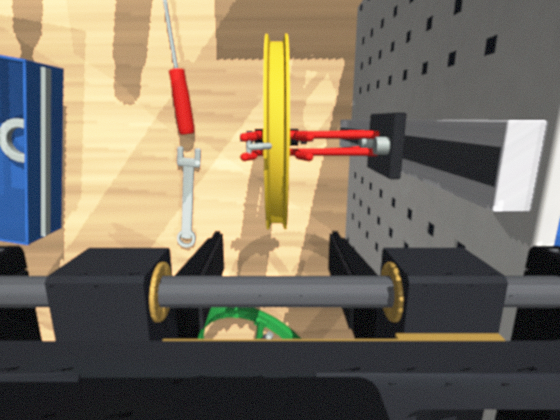

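View pics/s12.png

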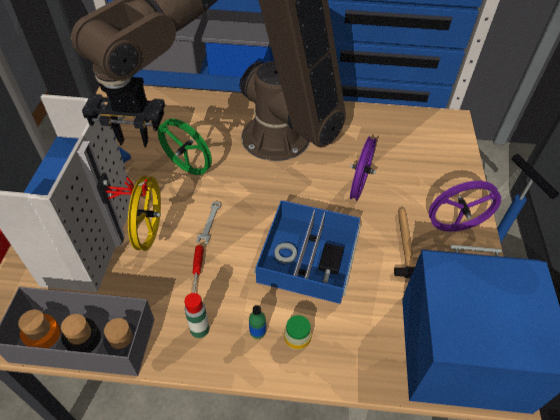

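View pics/s12c.png

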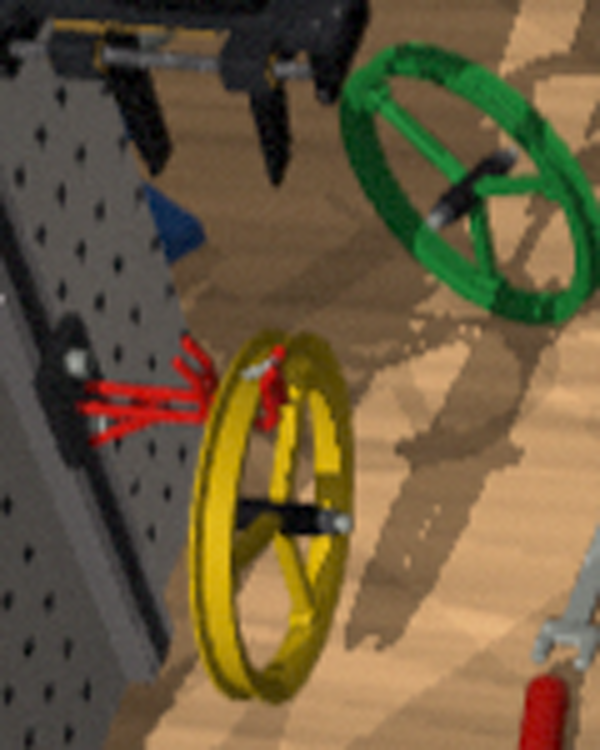

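The wheel hangs in the hook under the closed gate, and its axle end is at crop (340,522) as before release. The bystanders look unmoved. One quick stillness check, then I hand in.

```bash
python3 - <<'E'
from h import *
a=cam("wrist")["bgr"].astype(int); s=cam("scene"); 
for i in range(8): b=cam("wrist")
d=np.abs(a-b["bgr"].astype(int)).sum(2)[20:235,200:400]; print("changed px",(d>90).sum())
p0=(90+340/5,110+522/5); print("axle end on y=-271:",end=" "); o,dd=ray(s,p0); print(o+dd*(-271-o[1])/dd[1])
print(env.job_done())
E
```

```text
changed px 65
axle end on y=-271: [ 549.24881566 -271.          165.37841964]
the job is handed in; nothing more can be done
None
```

I lifted the yellow wheel by its rim out of the tray, passed it between the prongs and pressed it down past the gate. It is set on the saddle under the closed gate, and I let go and handed the job in at about 23.5 s. No verdict was reported.

**What the force readings showed**
- **Gate:** it opened at about 9 N and the load fell back to the wheel's weight once the rim was past it.
- **Saddle:** contact came about 31 mm below first gate contact, as expected. Bearing peaked at about 13 N in the readings; I eased off until the hand and hook shared the weight and then opened the jaws.

**What the pictures after release showed**
- The gate lies over the rim, and the wheel did not visibly move when I let go.
- The arm is clear of the wheel and hook. The bystanders appear unmoved by eye; I did not measure them.

**Checks that did not fully agree**
- **Stillness:** comparing two wrist pictures about 0.4 s apart, 65 pixels differed in the wheel area. This is probably picture noise, but I did not rule out slight motion.
- **Final position:** a single scene ray, assuming the axle end's y, put the axle at x 549, z 165. The arm pose before release gives a hub at about x 536, z 152, roughly 88 mm below hook_zone. I trust the arm figure, because the scene camera read about 5 mm off elsewhere and the ray depends on that assumed y. The ray's z, if right, would put the hub about 75 mm below hook_zone, just outside the 77 to 107 mm window, and I did not settle this before handing in.

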